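Lock the bench press's swing arm with its drop pin

ROBOT

A 7-joint arm with a two-finger parallel gripper is mounted at the origin on the work surface. World frame = base frame: x ahead of the robot, y to its left, z up, the work surface at z = 0. Lengths are in mm, angles in rad, forces in N, time in s.
With the tool pointing down it reaches from about 400 to 925 mm from the base axis. Payload 5.6 kg.
Tool frame: the origin (TCP) lies at the very end of the fingers, on their centre line; the grasp point (between the pads) lies 19 mm behind it; z points along the fingers, y is the direction in which the jaws open and shut (so a half turn about z gives the same grasp; the last joint's range is limited). The gripper opens to 85 mm and grips with 20 to 120 N. Pads are 22 mm wide; open, the fingers measure 114 mm over their backs; the gripper's body (76 mm by 85 mm) begins 54 mm behind the grasp point. The pads swing forward as they close: fully open they stand 13 mm farther back than shut.
Start: joints at [1.291, 0.468, -0.012, 1.603, 0.006, 1.071, -0.056], TCP at [152.443, -631.878, 231.29] pointing down, gripper open.
Joint ranges: [-2.53, 2.53], [-0.31, 2.02], [-1.57, 1.55], [0.28, 2.44], [-1.29, 4.43], [0.15, 1.84], [-2.92, 2.92]. Speed limits (rad/s): [2.57, 2.57, 3.14, 3.14, 3.14, 3.14, 3.14].

INTERFACE

Orientations are given as a 3x3 rotation matrix whose columns are the frame's x, y, z axes.
In Python, from bench import * gives the robot as it stands. The module is installed in compiled form; this text tells all that it offers.
- The arm moves only by the tool apply_moves, never from a script. Its argument "increments" is a list of rows, each an object with "delta_pos": the shift along the tool's x, y, z in mm, a list of three; "turn": the turn about the tool's z in degrees; "jaw": the opening, from 0 (shut) to 1 (fully open). A call has exactly 8 rows; each row shifts and turns the pose as measured when the row begins, along the tool's axes as they then stand; what a row does not reach is not made up. A row lasts 1/10 s, in which the tool goes at most 50 mm and 8.59 degrees, less where a joint would pass 70% of its speed; a pose out of reach is approached as far as the arm can. A call with a gripper value outside its range is refused whole. The fingers move at their own pace and stop on an object; the grip force is fixed at half the most. Time passes only in rows, so rows that do not move let the fingers close, or fill a call up. It gives the time, the measured TCP pose, the force and the opening at its end, in the units of the state.
- state(): the state, without advancing time (a new reading comes with each control period).
- snapshot(name): name is "scene" or "top"; returns a dict with "color" (480x640x3 uint8, red, green, blue), "mtx" (3x3 intrinsics, pixels), "T" (4x4, takes a point from camera to world coordinates). Camera axes: x right, y down, z forward; pixel columns grow to the right and rows downward; lengths in mm; the calibration is good to about 2 mm. A picture is of the moment at which its call begins. There is no depth.
- close_job(): hands the job in, once; it reports no verdict.
The state is a dict: "clock": time; "joints": joint angles; "dq": joint speeds; "effort": joint torques, N m; "tool_pos": TCP position; "orientation": TCP orientation; "contact_force": force on the tool from outside, world axes, zero at the start; "wrist_torque": the same for the moment, N m; "opening": opening from 0.0 (shut) to 1.0 (fully open).
Only numpy, scipy, OpenCV 4.12 (cv2) and the standard library are available. Lean on these libraries where they do the work, as an engineer would, in place of code of your own. Each camera call takes 0.05 s, during which the arm holds its last target. There are 200 camera calls.

TASK

On the bench press, swing the dark steel arm round by its red grip until its hole lies over the hole in the grey lug beneath it. Then take the yellow-headed pin from the wooden rack, push it down through both holes until its collar rests on the arm, and let go.

Things in the scene. Friction and masses are not known exactly. Their poses are not given: they have to be found in the camera images.
- lock_pin: Yellow-headed pin, 108 mm. Origin: centre of its tip, z up to the head. Shank 16 mm thick to z=58 (first 12 mm tapered from 8), collar 48 mm wide to z=64, round head 26 mm wide to z=108. 0.2 kg. Hangs by its collar in a wooden rack (240x66, top 72 mm above bench) with a blue-headed short and a white-headed thin pin, 75 mm apart in a row within 25 degrees of world x; place in the row varies.
- lug_hole (a point): Centre, in the top face, of the upright 30 mm through hole in the fixed grey lug (60x60, 16 thick, top 66 mm above bench, 38 mm free below it). z up. The arm's upright pivot lies 110 mm along this point's +y, the press's column (262 tall, 110 wide) 220 mm along +y.
- swing_hole (a point): Centre, in the top face, of the 30 mm through hole in the dark swing arm (up to 60 wide, 12 thick, top 82 mm above bench, 4 mm over the lug). Axes turn with the arm; pivot 110 mm along +y. Lined up: 16 mm above lug_hole. Starts 20 to 46 degrees off, towards the robot. Turns level, about 1.3 N at the grip, stays where left, no stop at the lug: can go 14 degrees past.
- swing_grip (a point): Centre of the upright round red grip (28 mm thick, 60 tall, from 82 to 142 mm above bench; this point at 115) fixed on the arm's outer end, 200 mm from the pivot, 90 mm beyond the arm's hole on the same line. Axes as swing_hole.

How it is judged (in metres and radians):
On the way:
1. the arm's hole lies over the lug's hole (horizontal distance between swing_hole and lug_hole below 0.014 m), for 0.2 s.
At the end, for the whole second after the job is handed in: The yellow-headed pin stands upright (within 10 degrees), released and at rest, its tip at least 36 mm below the lug's top (42 mm when its collar rests on the arm) and within 14 mm of the lug hole's centre sideways; the arm's hole is within 16 mm of the lug's (horizontal distance between swing_hole and lug_hole below 0.016 m and horizontal distance between lock_pin and lug_hole below 0.014 m and z of lock_pin in the frame of lug_hole below -0.036 m and angle between lock_pin's own z axis and vertical below 0.18 rad and linear speed of lock_pin below 0.02 m/s); the robot touches nothing.
It also fails if it takes over 58 s, if anything falls off the work surface, if the arm or the gripper's body presses on something with over 40 N, if the wrist force passes 120 N, or if a joint passes its speed limit or range.

## Working session

There is one attempt and no reset: what is moved stays moved. The work goes in short steps, Python scripts to look and compute and a tool call to move; the robot and the scene stay as the last step left them, time stands still between calls to the robot, and variables do not carry over. Pictures are saved under pics/ and viewed, about 8 in all and at most 12, crops included, and the job is handed in when it is done.

Besides the shell and the picture viewer there is one more tool, called after "Emit:" as a command line: name --argument value ..., lists and objects as JSON in quotes. apply_moves: Moves the arm, as the interface text tells. Its arguments: {"type":"object","properties":{"increments":{"type":"array","items":{"type":"object","properties":{"delta_pos":{"type":"array","items":{"type":"number"}},"turn":{"type":"number"},"jaw":{"type":"number"}}}}},"required":["increments"]}

```bash
mkdir -p pics
cat > h.py <<'E'
from bench import *
import numpy as np, cv2
def snap(n,f):
    s=snapshot(n); cv2.imwrite('pics/'+f,s['color'][:,:,::-1]); return s
def ray(s,u,v):
    d=np.linalg.inv(s['mtx'])@[u,v,1]; return s['T'][:3,3],s['T'][:3,:3]@d
def onz(s,u,v,z):
    o,d=ray(s,u,v); return (o+d*(z-o[2])/d[2]).round(1)
def proj(s,p):
    q=s['T'][:3,:3].T@(np.array(p)-s['T'][:3,3]); q=s['mtx']@q; return (q[:2]/q[2]).round(1)
def blobs(s,lo,hi,amin=30):
    m=cv2.inRange(cv2.cvtColor(s['color'],cv2.COLOR_RGB2HSV),np.array(lo),np.array(hi))
    n,l,st,c=cv2.connectedComponentsWithStats(m)
    return [(c[i].round(1).tolist(),st[i].tolist()) for i in range(1,n) if st[i,4]>=amin]
E
python3 - <<'E'
from h import *
for n in('scene','top'):
    s=snap(n,n+'1.png'); print(n,s['T'].round(2).tolist(),s['mtx'].tolist())
    for nm,lo,hi in(('yel',(22,120,80),(34,255,255)),('red',(0,150,70),(6,255,255)),('red2',(174,150,70),(180,255,255)),('blue',(100,120,60),(125,255,255))): print(nm,blobs(s,lo,hi))
st=state();print(st['orientation'],st['clock'],st['contact_force'])
E
```

```text
scene [[-0.33, 0.79, -0.52, 971.98], [0.94, 0.28, -0.17, 14.65], [0.01, -0.55, -0.84, 721.59], [0.0, 0.0, 0.0, 1.0]] [[506.028771004719, 0.0, 313.3504468502099], [0.0, 506.028771004719, 243.12207828639984], [0.0, 0.0, 1.0]]
yel [([86.3, 13.8], [64, 0, 42, 28, 821]), ([219.2, 229.9], [209, 216, 20, 29, 442])]
red [([75.2, 1.1], [62, 0, 28, 4, 76]), ([29.2, 56.7], [0, 24, 69, 75, 1612]), ([56.3, 54.5], [43, 40, 27, 28, 115]), ([457.4, 212.1], [445, 194, 26, 37, 606])]
red2 []
blue [([228.2, 191.1], [219, 177, 19, 29, 398])]
top [[0.16, -0.96, 0.21, 434.44], [-0.99, -0.16, 0.03, -113.71], [0.01, -0.21, -0.98, 810.37], [0.0, 0.0, 0.0, 1.0]] [[507.85178104876803, 0.0, 315.7159593179213], [0.0, 507.85178104876803, 238.54440823863604], [0.0, 0.0, 1.0]]
yel [([430.6, 235.8], [422, 227, 19, 21, 278])]
red [([176.1, 298.7], [166, 288, 21, 22, 329])]
red2 []
blue [([437.3, 289.6], [426, 280, 22, 20, 296])]
[[ 9.72112870e-01  2.34512943e-01 -4.96896640e-04]
 [ 2.34513441e-01 -9.72111611e-01  1.56895819e-03]
 [-1.15097991e-04 -1.64173339e-03 -9.99998646e-01]] 0.1 [-0.27484568  0.18046656  0.39519806]
```

View pics/scene1.png

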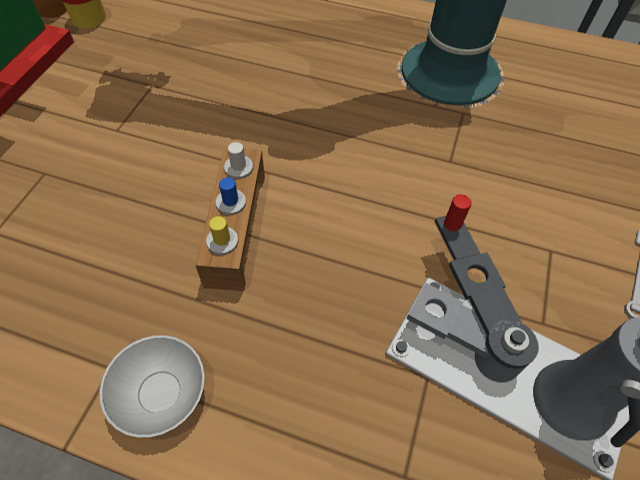

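View pics/top1.png

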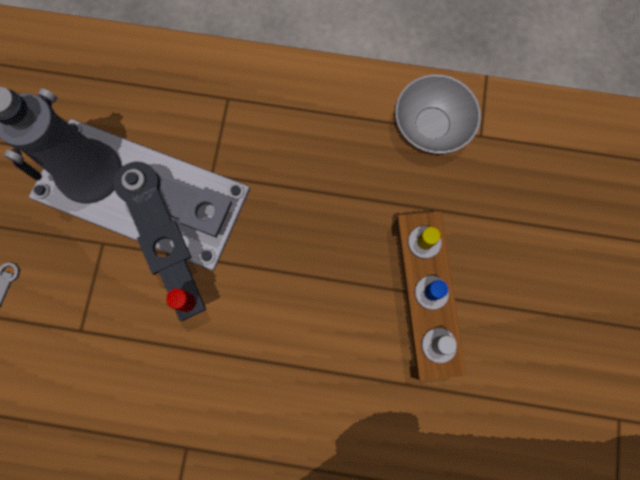

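The pictures show the arm swung towards the robot. The lug hole is at top (207,211) / scene (436,309), the swing hole at top (164,247) / scene (477,274), and the pivot at top (134,179). The yellow pin is at the far end of the rack, and its head is at top (431,236).

```bash
cat > m.py <<'E'
from h import *
S=snapshot('scene');T=snapshot('top')
def tri(a,b):
    o1,d1=ray(S,*a);o2,d2=ray(T,*b);A=np.c_[d1,-d2];t=np.linalg.lstsq(A,o2-o1,rcond=None)[0]
    p,q=o1+d1*t[0],o2+d2*t[1];return ((p+q)/2).round(1),np.linalg.norm(p-q).round(1)
def hole(s,c,r=16):
    # hole centroid as ellipse of the contour that differs from the surrounding face
    u,v=c;g=cv2.cvtColor(s['color'],cv2.COLOR_RGB2GRAY)[v-r:v+r,u-r:u+r]
    return g
if __name__=='__main__':
    print('lug',onz(S,436,309,66),onz(T,207,211,66),tri((436,309),(207,211)))
    print('sw',onz(S,477,274,82),onz(T,164,247,82),tri((477,274),(164,247)))
    print('grip',onz(S,457.4,212.1,112),onz(T,176.1,298.7,115),tri((457.4,212.1),(176.1,298.7)))
    print('yel',onz(S,219.2,229.9,100),onz(T,430.6,235.8,110),tri((219.2,229.9),(430.6,235.8)))
    print('blue',tri((228.2,191.1),(437.3,289.6)))
    for s,r in((S,(385,260,520,370)),(T,(110,150,260,320))):pass
    a=cv2.resize(S['color'][180:380,380:560],None,fx=2.2,fy=2.2,interpolation=cv2.INTER_CUBIC)
    b=cv2.resize(T['color'][150:325,100:260],None,fx=2.5,fy=2.5,interpolation=cv2.INTER_CUBIC)
    c=np.zeros((440,800,3),np.uint8);c[:440,:396]=a[:440,:396];c[:437,400:800]=b[:437,:400]
    c=cv2.convertScaleAbs(c,alpha=1.6);cv2.imwrite('pics/crop1.png',c[:,:,::-1])
E
python3 m.py
```

```text
lug [613.9  81.2  66. ] [611.6  77.5  66. ] (array([612.3,  80.1,  62.1]), np.float64(3.2))
sw [547.3 124.5  82. ] [544.4 124.3  82. ] (array([544.9, 125.2,  78.6]), np.float64(0.3))
grip [469.9  74.1 112. ] [471.7  81.3 115. ] (array([472.3,  77.2, 116.7]), np.float64(7.3))
yel [ 612.5 -253.7  100. ] [ 615.7 -253.2  110. ] (array([ 616.3, -252.5,  106.2]), np.float64(2.8))
blue (array([ 542.3, -271.7,  102.4]), np.float64(1.6))
```

View pics/crop1.png

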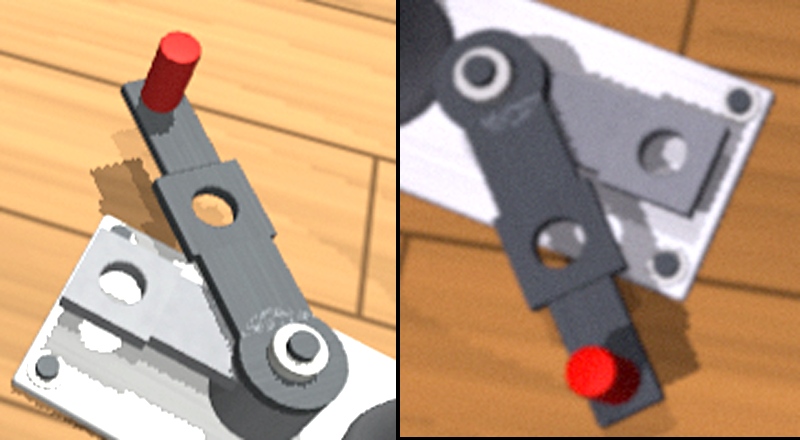

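Run:
```python
from m import *
print('grip',onz(S,461.8,200.9,142),onz(T,176.8,298.8,142))
lug=(onz(S,435.5,309,66)+onz(T,205.2,210.8,66))/2; sw=(onz(S,477.7,274.1,82)+onz(T,163.6,247.2,82))/2
g=(onz(S,461.8,200.9,142)+onz(T,176.8,298.8,142))/2
print('lug',lug,onz(S,435.5,309,66),onz(T,205.2,210.8,66),'sw',sw,onz(S,477.7,274.1,82),onz(T,163.6,247.2,82))
print('dist sw-g',np.linalg.norm((sw-g)[:2]))
u=(sw-g)[:2];u/=np.linalg.norm(u); p=sw[:2]+110*u
m=(lug+sw)[:2]/2;d=(lug-sw)[:2];L=np.linalg.norm(d);n=np.array([-d[1],d[0]])/L;p2=m+n*np.sqrt(110**2-L*L/4)
print('pivot',p,p2,onz(T,132.8,178.8,95),onz(S,(302/2.2)+380,345/2.2+180,95),'lug-p',np.linalg.norm(lug[:2]-p))
for q in(p,p2):
    a=lambda v:np.degrees(np.arctan2(*(v[:2]-q)[::-1]))
    print('ang lug,sw,grip',a(lug),a(sw),a(g),'target grip',q+200*(lug[:2]-q)/np.linalg.norm(lug[:2]-q))
st=state();print(st['tool_pos'],st['clock'])
# heads: top disc z=122
for n,s in(('S',S),('T',T)): print(n,[ (c,b) for c,b in blobs(s,(22,120,80),(34,255,255)) if b[1]>100])
d=np.array([616.3-542.3,-252.5+271.7]);print('row ang',np.degrees(np.arctan2(d[1],d[0])),np.linalg.norm(d))
```

```text
grip [472.4  73.5 142. ] [470.3  72.8 142. ]
lug [612.8  80.4  66. ] [614.2  80.6  66. ] [611.4  80.2  66. ] sw [545.55 125.15  82.  ] [547.1 125.5  82. ] [544.  124.8  82. ]
dist sw-g 90.60706374229324
pivot [635.63127692 188.27973585] [635.857029   187.95637319] [635.5 188.1  95. ] [633.8 188.3  95. ] lug-p 110.26923692698989
ang lug,sw,grip -101.94954717318649 -144.97689710312724 -144.97689710312724 target grip [594.22121994  -7.38632452]
ang lug,sw,grip -102.09946041245851 -145.18231281041733 -145.08953386423588 target grip [593.93515809  -7.60066897]
[ 152.42449389 -631.68850636  230.94860758] 0.3
S [([219.2, 229.9], [209, 216, 20, 29, 441])]
T [([430.4, 236.1], [422, 226, 19, 23, 286])]
row ang 14.545202741174338 76.45024525794537
```

Emit:
apply_moves --increments '[{"delta_pos": [43, -25, 0], "turn": 0, "jaw": 1}, {"delta_pos": [43, -25, 0], "turn": 0, "jaw": 1}, {"delta_pos": [43, -25, 0], "turn": 0, "jaw": 1}, {"delta_pos": [43, -25, 0], "turn": 0, "jaw": 1}, {"delta_pos": [43, -25, 0], "turn": 0, "jaw": 1}, {"delta_pos": [43, -25, 0], "turn": 0, "jaw": 1}, {"delta_pos": [43, -25, 0], "turn": 0, "jaw": 1}, {"delta_pos": [43, -25, 0], "turn": 0, "jaw": 1}]'

```text
clock: 1.1
tool_pos: [438.1, -360.5, 229.4]
orientation: [[0.976, 0.217, -0.003], [0.217, -0.976, -0.005], [-0.004, 0.004, -1.0]]
contact_force: [1.3, -0.1, -0.4]
opening: 1.002
```

```bash
cat > go.py <<'E'
import sys
from bench import *
import numpy as np
# usage: go.py x y z yaw_of_tool_y_deg -> remaining shift in tool axes and turn
a=list(map(float,sys.argv[1:])); s=state();R=s['orientation']
yaw=np.degrees(np.arctan2(R[1,1],R[0,1]))
print('t',round(s['clock'],2),'pos',s['tool_pos'].round(1),'yaw',yaw.round(1),'tilt z',R[:,2].round(3),'F',s['contact_force'].round(1),'op',round(float(s['opening']),3),'j',np.round(s['joints'],2))
for i in range(0,len(a),4):
    d=np.array(a[i:i+3])-s['tool_pos']; t=-((a[i+3]-yaw+90)%180-90)
    th=np.radians(a[i+3]);Rf=np.c_[[-np.sin(th),np.cos(th),0],[np.cos(th),np.sin(th),0],[0,0,-1]]; Rf[:,0]*=-1
    print('tool shift now',(R.T@d).round(1),'turn',t.round(1),'| shift in axes after turn',(Rf.T@d).round(1))
E
python3 go.py 471.5 73.5 230 -55
```

```text
t 1.1 pos [ 438.1 -360.5  229.4] yaw -77.5 tilt z [-0.003 -0.005 -1.   ] F [ 1.3 -0.1 -0.4] op 1.002 j [ 0.75  0.34 -0.16  1.8   0.07  1.   -0.78]
tool shift now [ 126.6 -416.5   -2.7] turn -22.5 | shift in axes after turn [-276.3 -336.4   -0.6]
```

Emit:
apply_moves --increments '[{"delta_pos": [14, -47, 0], "turn": 0, "jaw": 1}, {"delta_pos": [14, -47, 0], "turn": 0, "jaw": 1}, {"delta_pos": [14, -47, 0], "turn": 0, "jaw": 1}, {"delta_pos": [14, -47, 0], "turn": 0, "jaw": 1}, {"delta_pos": [14, -47, 0], "turn": 0, "jaw": 1}, {"delta_pos": [14, -47, 0], "turn": 0, "jaw": 1}, {"delta_pos": [14, -47, 0], "turn": 0, "jaw": 1}, {"delta_pos": [14, -47, 0], "turn": 0, "jaw": 1}]'

```text
clock: 1.9
tool_pos: [469.1, 38.4, 228.8]
orientation: [[0.976, 0.218, 0.005], [0.218, -0.976, -0.007], [0.004, 0.008, -1.0]]
contact_force: [0.5, 0.5, 0.5]
opening: 0.997
```

Emit:
apply_moves --increments '[{"delta_pos": [0, 0, 0], "turn": -6, "jaw": 1}, {"delta_pos": [0, 0, 0], "turn": -6, "jaw": 1}, {"delta_pos": [0, 0, 0], "turn": -6, "jaw": 1}, {"delta_pos": [0, 0, 0], "turn": -4, "jaw": 1}, {"delta_pos": [0, 0, 0], "turn": 0, "jaw": 1}, {"delta_pos": [0, 0, 0], "turn": 0, "jaw": 1}, {"delta_pos": [0, 0, 0], "turn": 0, "jaw": 1}, {"delta_pos": [0, 0, 0], "turn": 0, "jaw": 1}]'

```text
clock: 2.7
tool_pos: [468.8, 48.9, 230.0]
orientation: [[0.807, 0.59, 0.008], [0.59, -0.807, -0.004], [0.004, 0.008, -1.0]]
contact_force: [-0.3, 0.5, -0.5]
opening: 0.996
```

```bash
sed -i 's/; Rf\[:,0\]\*=-1//' go.py; python3 go.py 471.5 73.5 98 -55
```

```text
t 2.7 pos [468.8  48.9 230. ] yaw -53.8 tilt z [ 0.008 -0.004 -1.   ] F [-0.3  0.5 -0.5] op 0.996 j [ 0.25  0.2  -0.48  2.01  0.12  0.95 -1.23]
tool shift now [ 16.1 -19.2 131.9] turn 1.2 | shift in axes after turn [ 16.3 -18.5 132. ]
```

Emit:
apply_moves --increments '[{"delta_pos": [8, -9, 0], "turn": 1, "jaw": 1}, {"delta_pos": [8, -9, 10], "turn": 0, "jaw": 1}, {"delta_pos": [0, 0, 30], "turn": 0, "jaw": 1}, {"delta_pos": [0, 0, 30], "turn": 0, "jaw": 1}, {"delta_pos": [0, 0, 30], "turn": 0, "jaw": 1}, {"delta_pos": [0, 0, 20], "turn": 0, "jaw": 1}, {"delta_pos": [0, 0, 10], "turn": 0, "jaw": 1}, {"delta_pos": [0, 0, 0], "turn": 0, "jaw": 1}]'

```text
clock: 3.5
tool_pos: [475.3, 72.6, 97.2]
orientation: [[0.822, 0.569, 0.014], [0.569, -0.822, -0.004], [0.009, 0.011, -1.0]]
contact_force: [0.3, 0.5, -0.4]
opening: 0.998
```

```bash
python3 go.py 471.5 73.5 98 -55
```

```text
t 3.5 pos [475.3  72.6  97.2] yaw -55.3 tilt z [ 0.014 -0.004 -1.   ] F [ 0.3  0.5 -0.4] op 0.998 j [ 0.13  0.42 -0.42  2.1   0.29  0.66 -1.45]
tool shift now [-2.6 -2.9 -0.9] turn -0.3 | shift in axes after turn [-2.6 -2.9 -0.8]
```

Emit:
apply_moves --increments '[{"delta_pos": [-2, -3, 0], "turn": 0, "jaw": 0.5}, {"delta_pos": [0, 0, 0], "turn": 0, "jaw": 0.3}, {"delta_pos": [0, 0, 0], "turn": 0, "jaw": 0.2}, {"delta_pos": [0, 0, 0], "turn": 0, "jaw": 0.2}, {"delta_pos": [0, 0, 0], "turn": 0, "jaw": 0.2}, {"delta_pos": [0, 0, 0], "turn": 0, "jaw": 0.2}, {"delta_pos": [0, 0, 0], "turn": 0, "jaw": 0.2}, {"delta_pos": [0, 0, 0], "turn": 0, "jaw": 0.2}]'

```text
clock: 4.3
tool_pos: [473.8, 74.5, 100.4]
orientation: [[0.823, 0.568, 0.019], [0.568, -0.823, -0.003], [0.014, 0.013, -1.0]]
contact_force: [0.7, -0.1, -1.1]
opening: 0.321
```

```bash
python3 go.py 594 -7.5 98 -12; python3 -c "
import numpy as np
P=np.array([635.7,188.1])
for a in range(-145,-100,5):print(a,(P+200*np.array([np.cos(np.radians(a)),np.sin(np.radians(a))])).round(1))"
```

```text
t 4.3 pos [473.8  74.5 100.4] yaw -55.4 tilt z [ 0.019 -0.003 -1.   ] F [ 0.7 -0.1 -1.1] op 0.321 j [ 0.13  0.41 -0.42  2.1   0.29  0.66 -1.46]
tool shift now [ 52.3 135.7   5. ] turn -43.4 | shift in axes after turn [-55.2 134.6   2.4]
-145 [471.9  73.4]
-140 [482.5  59.5]
-135 [494.3  46.7]
-130 [507.1  34.9]
-125 [521.   24.3]
-120 [535.7  14.9]
-115 [551.2   6.8]
-110 [5.673e+02 2.000e-01]
-105 [583.9  -5.1]
```

Emit:
apply_moves --increments '[{"delta_pos": [0.4, 10, 0], "turn": -3, "jaw": 0.2}, {"delta_pos": [0.8, 17, 0], "turn": -5, "jaw": 0.2}, {"delta_pos": [0.8, 17, 0], "turn": -5, "jaw": 0.2}, {"delta_pos": [0.8, 17, 0], "turn": -5, "jaw": 0.2}, {"delta_pos": [0.8, 17, 0], "turn": -5, "jaw": 0.2}, {"delta_pos": [0.8, 17, 0], "turn": -5, "jaw": 0.2}, {"delta_pos": [0.8, 17, 0], "turn": -5, "jaw": 0.2}, {"delta_pos": [0, 0, 0], "turn": 0, "jaw": 0.2}]'

```text
clock: 5.1
tool_pos: [563.0, 4.3, 100.4]
orientation: [[0.375, 0.927, 0.017], [0.927, -0.376, 0.005], [0.011, 0.014, -1.0]]
contact_force: [0.2, 0.1, 1.6]
opening: 0.311
```

```bash
python3 go.py 594 -7.5 98 -12; python3 -c "
from bench import *
import numpy as np
d=state()['tool_pos'][:2]-[635.7,188.1];print(np.degrees(np.arctan2(d[1],d[0])),np.hypot(*d))"
```

```text
t 5.1 pos [563.    4.3 100.4] yaw -22.1 tilt z [ 0.017  0.005 -1.   ] F [0.2 0.1 1.6] op 0.311 j [ 0.35  0.56 -0.53  1.9   0.39  0.77 -0.78]
tool shift now [ 0.7 33.1  2.9] turn -10.1 | shift in axes after turn [-5.1 32.8  2.4]
-111.58561481258255 197.67126137790166
```

Emit:
apply_moves --increments '[{"delta_pos": [0.4, 12, 0], "turn": -3.5, "jaw": 0.2}, {"delta_pos": [0.4, 12, 0], "turn": -3.5, "jaw": 0.2}, {"delta_pos": [0.3, 8, 0], "turn": -2.5, "jaw": 0.2}, {"delta_pos": [0, 0, 0], "turn": 0, "jaw": 0.2}, {"delta_pos": [0, 0, 0], "turn": 0, "jaw": 0.2}, {"delta_pos": [0, 0, 0], "turn": 0, "jaw": 0.2}, {"delta_pos": [0, 0, 0], "turn": 0, "jaw": 0.2}, {"delta_pos": [0, 0, 0], "turn": 0, "jaw": 0.2}]'

```text
clock: 5.9
tool_pos: [591.3, -4.5, 100.5]
orientation: [[0.226, 0.974, 0.014], [0.974, -0.226, 0.005], [0.008, 0.012, -1.0]]
contact_force: [3.3, 0.0, -2.2]
opening: 0.314
```

```bash
python3 go.py 594 -7.5 98 -12; python3 -c "
from h import *
d=state()['tool_pos'][:2]-[635.7,188.1];print(np.degrees(np.arctan2(d[1],d[0])),np.hypot(*d))
s=snap('scene','scene2.png');t=snapshot('top')
a=cv2.resize(s['color'][230:380,380:560],None,fx=2.2,fy=2.2,interpolation=2)
b=cv2.resize(t['color'][140:290,100:280],None,fx=2.2,fy=2.2,interpolation=2)
cv2.imwrite('pics/crop2.png',cv2.convertScaleAbs(np.hstack([a,b]),alpha=1.6)[:,:,::-1])"
```

```text
t 5.9 pos [591.3  -4.5 100.5] yaw -13.0 tilt z [ 0.014  0.005 -1.   ] F [ 3.3  0.  -2.2] op 0.314 j [ 0.38  0.61 -0.56  1.83  0.42  0.81 -0.62]
tool shift now [-2.3  3.3  2.5] turn -1.0 | shift in axes after turn [-2.4  3.3  2.5]
-102.98775220500714 197.64177438306677
```

View pics/crop2.png

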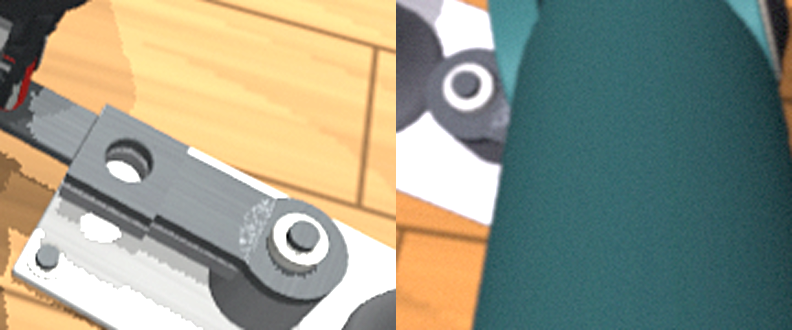

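The top view is blocked by the robot arm. In the scene view the arm now lies over the lug, with its hole at about (438.6,302.7) and only a little off.

```bash
python3 -c "
from h import *
s=snapshot('scene');print(onz(s,438.6,302.7,82),proj(s,(614.2,80.6,82)))"
```

```text
[611.8  81.1  82. ] [437.9 304. ]
```

Emit:
apply_moves --increments '[{"delta_pos": [0, 3.5, 0], "turn": -1, "jaw": 0.2}, {"delta_pos": [0, 0, 0], "turn": 0, "jaw": 0.2}, {"delta_pos": [0, 0, 0], "turn": 0, "jaw": 0.2}, {"delta_pos": [0, 0, 0], "turn": 0, "jaw": 0.5}, {"delta_pos": [0, 0, 0], "turn": 0, "jaw": 1}, {"delta_pos": [0, 0, 0], "turn": 0, "jaw": 1}, {"delta_pos": [0, 0, 0], "turn": 0, "jaw": 1}, {"delta_pos": [0, 0, 0], "turn": 0, "jaw": 1}]'

```text
clock: 6.85
tool_pos: [594.1, -5.0, 101.1]
orientation: [[0.202, 0.979, 0.013], [0.979, -0.202, 0.003], [0.006, 0.012, -1.0]]
contact_force: [0.9, -0.0, -0.0]
opening: 1.004
```

Emit:
apply_moves --increments '[{"delta_pos": [0, 0, -20], "turn": 0, "jaw": 1}, {"delta_pos": [0, 0, -40], "turn": 0, "jaw": 1}, {"delta_pos": [0, 0, -45], "turn": 0, "jaw": 1}, {"delta_pos": [0, 0, -40], "turn": 0, "jaw": 1}, {"delta_pos": [0, 0, 0], "turn": 8, "jaw": 1}, {"delta_pos": [0, 0, 0], "turn": 8, "jaw": 1}, {"delta_pos": [0, 0, 0], "turn": 8, "jaw": 1}, {"delta_pos": [0, 0, 0], "turn": 0, "jaw": 1}]'

```text
clock: 7.65
tool_pos: [591.9, -5.1, 252.9]
orientation: [[0.593, 0.805, 0.013], [0.805, -0.593, 0.002], [0.01, 0.009, -1.0]]
contact_force: [0.2, -0.1, 0.3]
opening: 1.001
```

```bash
python3 go.py 616 -253 240 -75.5
```

```text
t 7.65 pos [591.9  -5.1 252.9] yaw -36.4 tilt z [ 0.013  0.002 -1.   ] F [ 0.2 -0.1  0.3] op 1.001 j [ 0.39  0.41 -0.56  1.71  0.24  1.08 -0.89]
tool shift now [-185.4  166.3   12.6] turn 39.1 | shift in axes after turn [-38.8 246.   12.9]
```

Emit:
apply_moves --increments '[{"delta_pos": [-30, 27, 0], "turn": 0, "jaw": 1}, {"delta_pos": [-35, 31, 0], "turn": 0, "jaw": 1}, {"delta_pos": [-35, 31, 0], "turn": 0, "jaw": 1}, {"delta_pos": [-35, 31, 0], "turn": 0, "jaw": 1}, {"delta_pos": [-33, 30, 0], "turn": 0, "jaw": 1}, {"delta_pos": [0, 0, 0], "turn": 8, "jaw": 1}, {"delta_pos": [0, 0, 0], "turn": 8, "jaw": 1}, {"delta_pos": [0, 0, 0], "turn": 8, "jaw": 1}]'

```text
clock: 8.45
tool_pos: [615.4, -237.0, 250.3]
orientation: [[0.859, 0.513, 0.011], [0.513, -0.859, 0.004], [0.011, 0.002, -1.0]]
contact_force: [-0.0, -0.4, -1.5]
opening: 1.004
```

Emit:
apply_moves --increments '[{"delta_pos": [0, 0, 0], "turn": 7, "jaw": 1}, {"delta_pos": [0, 0, 0], "turn": 6, "jaw": 1}, {"delta_pos": [0, 0, 0], "turn": 0, "jaw": 1}, {"delta_pos": [0, 0, 0], "turn": 0, "jaw": 1}, {"delta_pos": [0, 0, 0], "turn": 0, "jaw": 1}, {"delta_pos": [0, 0, 0], "turn": 0, "jaw": 1}, {"delta_pos": [0, 0, 0], "turn": 0, "jaw": 1}, {"delta_pos": [0, 0, 0], "turn": 0, "jaw": 1}]'

```text
clock: 9.25
tool_pos: [614.5, -236.9, 248.3]
orientation: [[0.948, 0.317, 0.008], [0.317, -0.948, 0.005], [0.009, -0.003, -1.0]]
contact_force: [0.5, 0.1, -0.0]
opening: 0.999
```

```bash
python3 go.py 614.5 -253.3 86 -75.5
python3 - <<'E'
from h import *
s=snapshot('scene');t=snapshot('top')
print(blobs(s,(22,120,80),(34,255,255)),blobs(t,(22,120,80),(34,255,255)))
c=s['color'][150:300,160:340];d=t['color'][130:280,80:260]
cv2.imwrite('pics/c3.png',cv2.resize(np.hstack([c,d]),None,fx=2.2,fy=2.2,interpolation=2)[:,:,::-1])
E
```

```text
t 9.25 pos [ 614.5 -236.9  248.3] yaw -71.5 tilt z [ 0.008  0.005 -1.   ] F [ 0.5  0.1 -0. ] op 0.999 j [ 0.57  0.5  -0.36  1.55  0.18  1.12 -1.07]
tool shift now [ -6.7  15.9 162.2] turn 4.0 | shift in axes after turn [ -4.1  15.8 162.3]
[([86.3, 13.8], [64, 0, 42, 28, 820]), ([219.3, 230.3], [209, 217, 21, 28, 440])] [([430.6, 235.5], [421, 227, 20, 18, 248])]
```

View pics/c3.png

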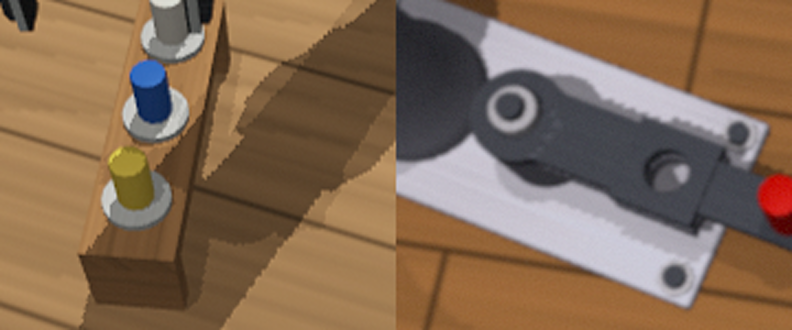

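Run:
```python
from h import *
s=snapshot('scene');t=snapshot('top')
print('sw',onz(t,203.2,208.2,82),'pin',onz(s,218.2,221.8,122),onz(s,221.8,240.9,78),onz(t,430.6,235.8,116),onz(t,425,241.5,78))
```

```text
sw [611.1  79.8  82. ] pin [ 612.7 -251.7  122. ] [ 617.  -250.9   78. ] [ 614.2 -252.   116. ] [ 614.1 -252.3   78. ]
```

Emit:
apply_moves --increments '[{"delta_pos": [0, 0, 0], "turn": 4, "jaw": 1}, {"delta_pos": [-2, 7.5, 20], "turn": 0, "jaw": 1}, {"delta_pos": [-2, 7.5, 30], "turn": 0, "jaw": 1}, {"delta_pos": [0, 0, 30], "turn": 0, "jaw": 1}, {"delta_pos": [0, 0, 15], "turn": 0, "jaw": 1}, {"delta_pos": [0, 0, 0], "turn": 0, "jaw": 1}, {"delta_pos": [0, 0, 0], "turn": 0, "jaw": 1}, {"delta_pos": [0, 0, 0], "turn": 0, "jaw": 1}]'

```text
clock: 10.25
tool_pos: [618.0, -252.8, 154.3]
orientation: [[0.969, 0.248, 0.014], [0.248, -0.969, 0.003], [0.014, 0.001, -1.0]]
contact_force: [-0.1, -0.4, -0.3]
opening: 1.002
```

```bash
python3 go.py 614.3 -252.2 87 -75.5
```

```text
t 10.25 pos [ 618.  -252.8  154.3] yaw -75.6 tilt z [ 0.014  0.003 -1.   ] F [-0.1 -0.4 -0.3] op 1.002 j [ 0.56  0.6  -0.32  1.61  0.21  0.95 -1.14]
tool shift now [-4.4 -1.6 67.2] turn -0.1 | shift in axes after turn [-3.4 -1.5 67.3]
```

Emit:
apply_moves --increments '[{"delta_pos": [-4, -1.5, 15], "turn": 0, "jaw": 1}, {"delta_pos": [0, 0, 20], "turn": 0, "jaw": 1}, {"delta_pos": [0, 0, 15], "turn": 0, "jaw": 1}, {"delta_pos": [0, 0, 10], "turn": 0, "jaw": 1}, {"delta_pos": [0, 0, 4], "turn": 0, "jaw": 1}, {"delta_pos": [0, 0, 0], "turn": 0, "jaw": 1}, {"delta_pos": [0, 0, 0], "turn": 0, "jaw": 1}, {"delta_pos": [0, 0, 0], "turn": 0, "jaw": 1}]'

```text
clock: 11.05
tool_pos: [621.1, -253.5, 97.2]
orientation: [[0.968, 0.249, 0.029], [0.249, -0.968, -0.003], [0.027, 0.01, -1.0]]
contact_force: [0.0, 0.7, -0.5]
opening: 1.001
```

```bash
python3 go.py 614.3 -252.2 87 -75.5
```

```text
t 11.05 pos [ 621.1 -253.5   97.2] yaw -75.6 tilt z [ 0.029 -0.003 -1.   ] F [ 0.   0.7 -0.5] op 1.001 j [ 0.55  0.66 -0.3   1.65  0.24  0.84 -1.16]
tool shift now [-6.5 -3.1 10. ] turn -0.1 | shift in axes after turn [-6.3 -3.  10.2]
```

Emit:
apply_moves --increments '[{"delta_pos": [-5, -3, 0], "turn": 0, "jaw": 1}, {"delta_pos": [-2, 0, 4], "turn": 0, "jaw": 1}, {"delta_pos": [0, 0, 4], "turn": 0, "jaw": 1}, {"delta_pos": [0, 0, 2], "turn": 0, "jaw": 1}, {"delta_pos": [0, 0, 0], "turn": 0, "jaw": 1}, {"delta_pos": [0, 0, 0], "turn": 0, "jaw": 1}, {"delta_pos": [0, 0, 0], "turn": 0, "jaw": 1}, {"delta_pos": [0, 0, 0], "turn": 0, "jaw": 1}]'

```text
clock: 11.85
tool_pos: [613.8, -252.6, 87.3]
orientation: [[0.968, 0.249, 0.03], [0.249, -0.969, -0.004], [0.028, 0.011, -1.0]]
contact_force: [-0.4, -0.2, -0.3]
opening: 1.002
```

```bash
python3 go.py 614.3 -252.2 87 -75.5
```

```text
t 11.85 pos [ 613.8 -252.6   87.3] yaw -75.6 tilt z [ 0.03  -0.004 -1.   ] F [-0.4 -0.2 -0.3] op 1.002 j [ 0.55  0.66 -0.3   1.67  0.24  0.81 -1.16]
tool shift now [ 0.6 -0.3  0.3] turn -0.1 | shift in axes after turn [ 0.6 -0.3  0.3]
```

Emit:
apply_moves --increments '[{"delta_pos": [0, 0, 0], "turn": 0, "jaw": 0.6}, {"delta_pos": [0, 0, 0], "turn": 0, "jaw": 0.4}, {"delta_pos": [0, 0, 0], "turn": 0, "jaw": 0.15}, {"delta_pos": [0, 0, 0], "turn": 0, "jaw": 0.15}, {"delta_pos": [0, 0, 0], "turn": 0, "jaw": 0.15}, {"delta_pos": [0, 0, 0], "turn": 0, "jaw": 0.15}, {"delta_pos": [0, 0, 0], "turn": 0, "jaw": 0.15}, {"delta_pos": [0, 0, 0], "turn": 0, "jaw": 0.15}]'

```text
clock: 12.65
tool_pos: [614.2, -252.4, 87.9]
orientation: [[0.968, 0.249, 0.031], [0.249, -0.968, -0.004], [0.029, 0.011, -1.0]]
contact_force: [0.0, 0.6, 0.9]
opening: 0.29
```

Emit:
apply_moves --increments '[{"delta_pos": [0, 0, -10], "turn": 0, "jaw": 0.15}, {"delta_pos": [0, 0, -20], "turn": 0, "jaw": 0.15}, {"delta_pos": [0, 0, -30], "turn": 0, "jaw": 0.15}, {"delta_pos": [0, 0, -30], "turn": 0, "jaw": 0.15}, {"delta_pos": [0, 0, -30], "turn": 0, "jaw": 0.15}, {"delta_pos": [0, 0, -30], "turn": 0, "jaw": 0.15}, {"delta_pos": [0, 0, -20], "turn": 0, "jaw": 0.15}, {"delta_pos": [0, 0, 0], "turn": 0, "jaw": 0.15}]'

```text
clock: 13.45
tool_pos: [606.2, -251.6, 262.9]
orientation: [[0.968, 0.249, 0.025], [0.25, -0.968, -0.002], [0.024, 0.008, -1.0]]
contact_force: [0.8, -0.5, -2.1]
opening: 0.289
```

```bash
python3 go.py 612.8 80.2 260 -75.5
```

```text
t 13.45 pos [ 606.2 -251.6  262.9] yaw -75.6 tilt z [ 0.025 -0.002 -1.   ] F [ 0.8 -0.5 -2.1] op 0.289 j [ 0.59  0.47 -0.34  1.55  0.16  1.12 -1.1 ]
tool shift now [  89.1 -319.7    2.6] turn -0.1 | shift in axes after turn [  89.4 -319.6    2.9]
```

Emit:
apply_moves --increments '[{"delta_pos": [6, -20, 0], "turn": 0, "jaw": 0.15}, {"delta_pos": [11, -40, 0], "turn": 0, "jaw": 0.15}, {"delta_pos": [11, -40, 0], "turn": 0, "jaw": 0.15}, {"delta_pos": [11, -40, 0], "turn": 0, "jaw": 0.15}, {"delta_pos": [11, -40, 0], "turn": 0, "jaw": 0.15}, {"delta_pos": [11, -40, 0], "turn": 0, "jaw": 0.15}, {"delta_pos": [11, -40, 0], "turn": 0, "jaw": 0.15}, {"delta_pos": [11, -40, 0], "turn": 0, "jaw": 0.15}]'

```text
clock: 14.25
tool_pos: [607.1, 58.8, 250.7]
orientation: [[0.972, 0.233, 0.009], [0.233, -0.972, -0.007], [0.008, 0.009, -1.0]]
contact_force: [1.5, -1.1, -2.6]
opening: 0.289
```

Emit:
apply_moves --increments '[{"delta_pos": [0, 0, 0], "turn": -5, "jaw": 0.15}, {"delta_pos": [0, 0, 0], "turn": -7, "jaw": 0.15}, {"delta_pos": [0, 0, 0], "turn": -7, "jaw": 0.15}, {"delta_pos": [0, 0, 0], "turn": -7, "jaw": 0.15}, {"delta_pos": [0, 0, 0], "turn": -7, "jaw": 0.15}, {"delta_pos": [0, 0, 0], "turn": -7, "jaw": 0.15}, {"delta_pos": [0, 0, 0], "turn": -4, "jaw": 0.15}, {"delta_pos": [0, 0, 0], "turn": 0, "jaw": 0.15}]'

```text
clock: 15.05
tool_pos: [598.4, 70.4, 238.4]
orientation: [[0.495, 0.869, -0.01], [0.869, -0.495, -0.003], [-0.007, -0.007, -1.0]]
contact_force: [-0.9, 0.2, -2.8]
opening: 0.285
```

```bash
python3 go.py 612.8 80.2 260 -22
```

```text
t 15.05 pos [598.4  70.4 238.4] yaw -29.6 tilt z [-0.01  -0.003 -1.   ] F [-0.9  0.2 -2.8] op 0.285 j [ 0.28  0.47 -0.6   1.68  0.29  1.1  -0.93]
tool shift now [ 15.5   7.5 -21.8] turn -7.6 | shift in axes after turn [ 14.4   9.7 -21.6]
```

Emit:
apply_moves --increments '[{"delta_pos": [7, 4, 0], "turn": 0, "jaw": 0.15}, {"delta_pos": [7, 3.5, 5], "turn": 0, "jaw": 0.15}, {"delta_pos": [0, 0, 10], "turn": 0, "jaw": 0.15}, {"delta_pos": [0, 0, 10], "turn": 0, "jaw": 0.15}, {"delta_pos": [0, 0, 5], "turn": 0, "jaw": 0.15}, {"delta_pos": [0, 0, 0], "turn": 0, "jaw": 0.15}, {"delta_pos": [0, 0, 0], "turn": 0, "jaw": 0.15}, {"delta_pos": [0, 0, 0], "turn": 0, "jaw": 0.15}]'

```text
clock: 15.85
tool_pos: [611.0, 79.3, 202.1]
orientation: [[0.499, 0.867, -0.015], [0.867, -0.499, -0.003], [-0.01, -0.012, -1.0]]
contact_force: [-0.5, 0.1, -3.3]
opening: 0.287
```

```bash
python3 go.py 612.8 80.2 175 -22
python3 - <<'E'
from h import *
s=snapshot('scene');p=state()['tool_pos']; tip=p-[0,0,73.5]
print('expected tip px',proj(s,tip),'hole',proj(s,(614.2,80.6,82)))
cv2.imwrite('pics/c4.png',cv2.resize(s['color'][130:350,360:540],None,fx=2.5,fy=2.5,interpolation=2)[:,:,::-1])
E
```

```text
t 15.85 pos [611.   79.3 202.1] yaw -29.9 tilt z [-0.015 -0.003 -1.   ] F [-0.5  0.1 -3.3] op 0.287 j [ 0.24  0.53 -0.58  1.67  0.32  1.05 -0.97]
tool shift now [ 1.9  1.4 27.1] turn -7.9 | shift in axes after turn [ 1.5  1.3 27.1]
expected tip px [445.  286.1] hole [437.9 304. ]
```

View pics/c4.png

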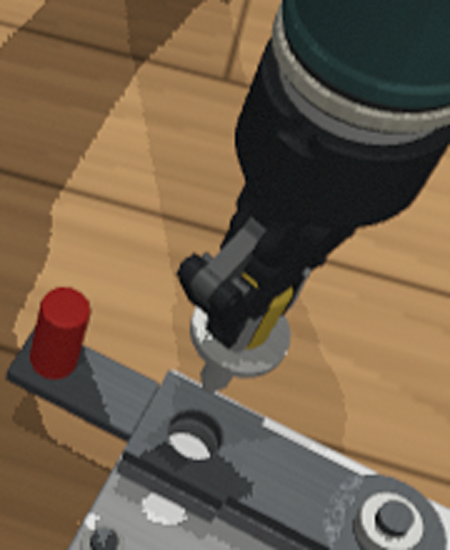

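The pin tip is at about (444.8,286), which matches the predicted pixel (445,286.1). The pin is therefore held straight and centred on the TCP.

Emit:
apply_moves --increments '[{"delta_pos": [2.2, 1, 0], "turn": 0, "jaw": 0.15}, {"delta_pos": [0, 0, 8], "turn": 0, "jaw": 0.15}, {"delta_pos": [0, 0, 10], "turn": 0, "jaw": 0.15}, {"delta_pos": [0, 0, 8], "turn": 0, "jaw": 0.15}, {"delta_pos": [0, 0, 3], "turn": 0, "jaw": 0.15}, {"delta_pos": [0, 0, 0], "turn": 0, "jaw": 0.15}, {"delta_pos": [0, 0, 0], "turn": 0, "jaw": 0.15}, {"delta_pos": [0, 0, 0], "turn": 0, "jaw": 0.15}]'

```text
clock: 16.7
tool_pos: [612.9, 80.5, 170.8]
orientation: [[0.499, 0.866, -0.014], [0.867, -0.499, -0.003], [-0.01, -0.011, -1.0]]
contact_force: [-0.8, -0.2, -2.8]
opening: 0.291
```

```bash
python3 go.py 613.5 80.4 160 -30
```

```text
t 16.7 pos [612.9  80.5 170.8] yaw -29.9 tilt z [-0.014 -0.003 -1.   ] F [-0.8 -0.2 -2.8] op 0.291 j [ 0.23  0.56 -0.57  1.7   0.35  1.   -0.99]
tool shift now [ 0.3  0.7 10.8] turn 0.1 | shift in axes after turn [ 0.2  0.6 10.8]
```

Emit:
apply_moves --increments '[{"delta_pos": [0.3, 0.5, 6], "turn": 0, "jaw": 0.15}, {"delta_pos": [0, 0, 7], "turn": 0, "jaw": 0.15}, {"delta_pos": [0, 0, 7], "turn": 0, "jaw": 0.15}, {"delta_pos": [0, 0, 7], "turn": 0, "jaw": 0.15}, {"delta_pos": [0, 0, 7], "turn": 0, "jaw": 0.15}, {"delta_pos": [0, 0, 7], "turn": 0, "jaw": 0.15}, {"delta_pos": [0, 0, 4], "turn": 0, "jaw": 0.15}, {"delta_pos": [0, 0, 0], "turn": 0, "jaw": 0.15}]'

```text
clock: 17.5
tool_pos: [612.8, 80.2, 121.6]
orientation: [[0.499, 0.866, -0.015], [0.866, -0.499, -0.004], [-0.01, -0.011, -1.0]]
contact_force: [-0.4, 0.7, -2.7]
opening: 0.289
```

```bash
python3 go.py 613.5 80.4 99 -30;python3 - <<'E'
from h import *
s=snapshot('scene')
cv2.imwrite('pics/c5.png',cv2.resize(s['color'][200:350,370:540],None,fx=3,fy=3,interpolation=2)[:,:,::-1])
E
```

```text
t 17.5 pos [612.8  80.2 121.6] yaw -30.0 tilt z [-0.015 -0.004 -1.   ] F [-0.4  0.7 -2.7] op 0.289 j [ 0.21  0.62 -0.54  1.73  0.39  0.92 -1.02]
tool shift now [ 0.7  0.8 22.6] turn 0.0 | shift in axes after turn [ 0.5  0.5 22.6]
```

View pics/c5.png

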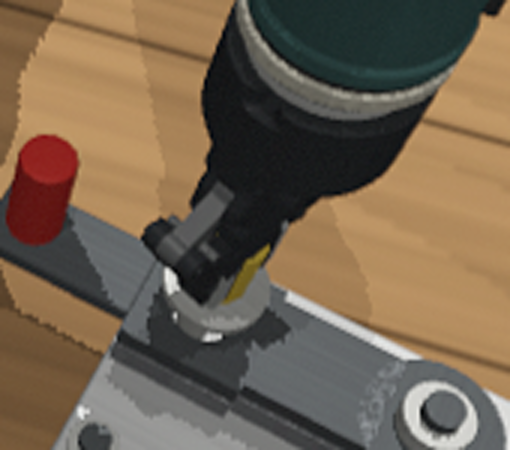

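The pin is through both holes, with no contact force and its collar about 24 mm above the arm. I'll lower it the rest of the way.

Emit:
apply_moves --increments '[{"delta_pos": [0.5, 0.5, 5], "turn": 0, "jaw": 0.15}, {"delta_pos": [0, 0, 5], "turn": 0, "jaw": 0.15}, {"delta_pos": [0, 0, 4], "turn": 0, "jaw": 0.15}, {"delta_pos": [0, 0, 3], "turn": 0, "jaw": 0.15}, {"delta_pos": [0, 0, 2], "turn": 0, "jaw": 0.15}, {"delta_pos": [0, 0, 1.5], "turn": 0, "jaw": 0.15}, {"delta_pos": [0, 0, 0], "turn": 0, "jaw": 0.15}, {"delta_pos": [0, 0, 0], "turn": 0, "jaw": 0.15}]'

```text
clock: 18.35
tool_pos: [614.2, 80.6, 100.5]
orientation: [[0.499, 0.866, -0.012], [0.866, -0.499, -0.003], [-0.009, -0.009, -1.0]]
contact_force: [-0.7, 0.3, -3.8]
opening: 0.29
```

```bash
python3 go.py 613.5 80.4 98 -30
```

```text
t 18.35 pos [614.2  80.6 100.5] yaw -30.0 tilt z [-0.012 -0.003 -1.   ] F [-0.7  0.3 -3.8] op 0.29 j [ 0.2   0.65 -0.53  1.74  0.41  0.88 -1.03]
tool shift now [-0.5 -0.5  2.5] turn 0.0 | shift in axes after turn [-0.5 -0.5  2.5]
```

Emit:
apply_moves --increments '[{"delta_pos": [0, 0, 1.5], "turn": 0, "jaw": 0.15}, {"delta_pos": [0, 0, 1], "turn": 0, "jaw": 0.15}, {"delta_pos": [0, 0, 0], "turn": 0, "jaw": 0.15}, {"delta_pos": [0, 0, 0], "turn": 0, "jaw": 0.45}, {"delta_pos": [0, 0, 0], "turn": 0, "jaw": 0.8}, {"delta_pos": [0, 0, 0], "turn": 0, "jaw": 1}, {"delta_pos": [0, 0, 0], "turn": 0, "jaw": 1}, {"delta_pos": [0, 0, 0], "turn": 0, "jaw": 1}]'

```text
clock: 19.15
tool_pos: [615.9, 81.1, 100.1]
orientation: [[0.499, 0.866, -0.008], [0.866, -0.499, -0.003], [-0.006, -0.006, -1.0]]
contact_force: [-0.2, -0.1, 0.5]
opening: 1.001
```

Emit:
apply_moves --increments '[{"delta_pos": [0, 0, -15], "turn": 0, "jaw": 1}, {"delta_pos": [0, 0, -30], "turn": 0, "jaw": 1}, {"delta_pos": [0, 0, -40], "turn": 0, "jaw": 1}, {"delta_pos": [0, 0, -40], "turn": 0, "jaw": 1}, {"delta_pos": [0, 0, -40], "turn": 0, "jaw": 1}, {"delta_pos": [0, 0, -30], "turn": 0, "jaw": 1}, {"delta_pos": [0, 0, 0], "turn": 0, "jaw": 1}, {"delta_pos": [0, 0, 0], "turn": 0, "jaw": 1}]'

```text
clock: 19.95
tool_pos: [617.1, 82.8, 310.0]
orientation: [[0.497, 0.867, -0.005], [0.867, -0.498, -0.002], [-0.004, -0.003, -1.0]]
contact_force: [-0.0, 0.1, -1.1]
opening: 1.0
```

```bash
python3 go.py 613.5 80.4 98 -30;python3 - <<'E'
from h import *
s=snapshot('scene');print('collar/head top px expected',proj(s,(614,80.5,88)),proj(s,(614,80.5,132)))
y=[b for b in blobs(s,(22,120,60),(34,255,255)) if b[0][1]>60];print(y)
cv2.imwrite('pics/c6.png',cv2.resize(s['color'][200:350,370:540],None,fx=3,fy=3,interpolation=2)[:,:,::-1])
E
```

```text
t 19.95 pos [617.1  82.8 310. ] yaw -29.8 tilt z [-0.005 -0.002 -1.   ] F [-0.   0.1 -1.1] op 1.0 j [ 0.26  0.44 -0.62  1.55  0.26  1.24 -0.92]
tool shift now [ -3.1  -1.2 212. ] turn 0.2 | shift in axes after turn [ -3.9  -1.9 212. ]
collar/head top px expected [438.8 302. ] [446. 287.]
[([441.9, 293.8], [430, 279, 25, 30, 517])]
```

View pics/c6.png

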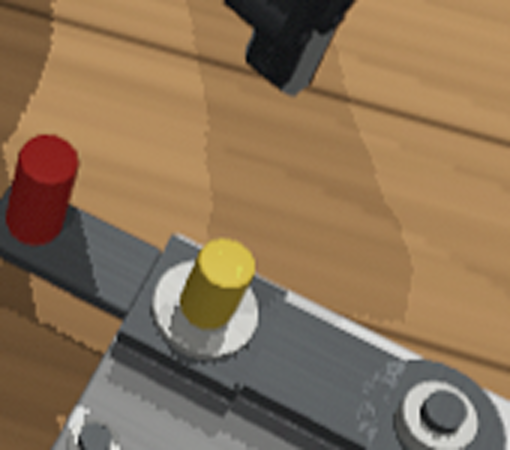

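The pin stands upright with its collar flat on the arm. The head top is at (445.7,287.7), against (446,287) expected when seated. The gripper is well clear.

```bash
python3 -c "
from bench import *
print(close_job())"
```

```text
the job is handed in; nothing more can be done
None
```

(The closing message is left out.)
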